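Swap lens barrels at the sprung V-block and hold the next one pressed

ROBOT

A 6-joint arm with a two-finger parallel gripper is mounted at the origin on a cart in front of the work surface, level with it; the furniture and walls round the work are solid. World frame = base frame: x ahead of the robot, y to its left, z up, the work surface at z = 0. Lengths are in m, angles in rad, forces in N, time in s.
With the tool pointing down it reaches from about 0.35 to 0.975 m from the base axis. Payload 7.1 kg.
Tool frame: the origin (TCP) lies midway between the tips of the shut fingers; the grasp point (between the pads) lies 19 mm behind it; z points along the fingers, y is the line along which they close (so a half turn about z gives the same grasp; the last joint's range is limited). The gripper opens to 88 mm and grips with 3 to 60 N. Pads are 20 mm wide; open, the fingers measure 115 mm over their backs; the gripper's body (75 mm by 178 mm) begins 61 mm behind the grasp point.
Start: joints at [-1.351, 0.423, 1.63, -0, 1.089, -0.019], TCP at [0.148, -0.607, 0.223] pointing down, gripper open.
Joint ranges: [-3, 3], [-0.9, 2.11], [0.09, 2.58], [-1.31, 4.45], [0.11, 2.69], [-2.54, 2.54]. Speed limits (rad/s): [2.39, 2.39, 3.01, 3.14, 3.14, 3.14].

INTERFACE

Orientations are given as a unit quaternion [w, x, y, z].
In Python, from station import move_pose, movel, movej, command_gripper, wait, inverse_kinematics, read_camera, camera_info, MotionError, job_done, get_time, get_joint_pos, get_qvel, get_effort, get_tcp_pos, get_ee_rot, get_ft_force, get_ft_torque, get_grip_width, get_finger_force gives the robot as it stands. Calls block until the motion is done:
- move_pose(position, orientation): joint-space move of the TCP to a pose.
- movel(position, frame=None, v=0.15, until_force=None): straight line of the TCP; frame=None keeps the orientation; v is the mean speed in m/s. With until_force (N) it stops when the force on the tool has changed by that much, and returns True; else False.
- movej(angles): joint-space move.
- command_gripper(opening): opening from 0.0 (shut) to 1.0 (fully open); the grip force is fixed at half the most; returns when the fingers have stopped.
- wait(seconds).
- inverse_kinematics(position, orientation): joint angles nearest the present ones, or None.
- read_camera(name): name is "scene" or "top" or "wrist"; returns the picture (480x640x3 uint8, red, green, blue); there is no depth.
- camera_info(name): a dict with "intrinsics" (3x3 intrinsics, pixels), "dist" ([k1, k2, p1, p2, k3] as OpenCV has them; the pictures are not rectified), "T" (4x4, takes a point from camera to world coordinates); the wrist camera has in their place "tool_from_camera" (4x4, takes a point from camera to tool coordinates, whose origin is the TCP and whose axes are the flange's). Camera axes: x right, y up, looking along -z (the intrinsics and any distortion apply to the point x, -y, -z); pixel columns grow to the right and rows downward; lengths in m; the calibration is good to about 2 mm. A picture is of the moment at which its call begins: read the wrist's pose just before it. camera_info takes no time and is no camera call.
A pose or a line that the arm cannot do raises MotionError and nothing moves.
- job_done(): hands the job in; it is judged then, once.
Readings, each from a call of its own:
- get_time(): time.
- get_joint_pos(): joint angles.
- get_qvel(): joint speeds.
- get_effort(): joint torques, N m.
- get_tcp_pos(): TCP position.
- get_ee_rot(): TCP orientation.
- get_ft_force(): force on the tool from outside, world axes, zero at the start.
- get_ft_torque(): the same for the moment, N m.
- get_grip_width(): opening from 0.0 (shut) to 1.0 (fully open).
- get_finger_force(): force on a finger pad.
Only numpy, scipy, OpenCV 4.12 (cv2) and the standard library are available. Lean on these libraries where they do the work, as an engineer would, in place of code of your own. Each camera call takes 0.05 s, during which the arm holds its last target. There are 200 camera calls.

TASK

Lay the white lens barrel from the sprung V-block gently in the free place of the wooden rack (green dot), in a neat row beside the others, ends level. Then seat the black barrel with brass rings in the V-block, centred along it, and press it gently straight down with the fingers so that it bears on both flanks of the V and the sprung block clearly sinks. Finish while still holding it pressed like this; leave the other white barrel, the bottle and the tin alone.

Things in the scene. Friction and masses are not known exactly. Their poses are not given: they have to be found in the camera images.
- barrel_done: white lens barrel with a blue ring near each end, a cylinder 30 mm in diameter and 96 mm long, about 100 g; starts lying in the V-block. Origin at its centre (mid-length, on the axis), x along its axis; it may have any roll about that axis.
- barrel_row: a second white barrel just like it, lying in one of the three places of the drying rack; leave it alone. Origin at its centre, x along its axis.
- barrel_next: black lens barrel with a brass ring near each end, a cylinder 30 mm in diameter and 96 mm long, about 100 g; starts lying in one of the three places of the drying rack. Origin at its centre, x along its axis, any roll.
- drying_rack: fixed wooden rack, origin at the centre of its underside. Three places at y = -65, 0 and 65 mm; a barrel lies in each along the rack's x, middle at x = 0, axis 37.5 mm over the table, in 90-degree V notches of two rails 31 mm high at x = -43 to -25 and 25 to 43 mm. Between the rails a 50 mm gap for fingers over the base board (104 x 214 x 6 mm).
- free_dot: flat green dot, 22 mm across and 1.5 mm thick, on the rack's base board in the middle of the free place. Origin at the centre of its underside, 6 mm over the table; x along the place, parallel to the rack's x. A barrel lying properly in this place has its axis 31.5 mm above this origin.
- v_station: fixed grey foot plate of the V-block station, 130 x 86 mm, top 19 mm over the table; origin at its centre on the table, x along the V. The V-block on it is two pairs of aluminium cheeks at x = -45 to -23 and +23 to +45 mm, with a 46 mm gap for fingers between the pairs; it is 56 mm wide. With the block up, the cheeks' tops lie 66 mm and the plate under the gap 41 mm over the table.
- v_carriage (a joint): how far the sprung V-block has sunk straight down (m): 0 at rest (up), at most 0.010 at its lower stop. It stays up under a barrel's own weight; about 4 N of push starts it sinking and each further mm takes 0.9 N (about 12 N at the stop).
- seat (a point): point that moves with the V-block: the centre of a properly seated barrel (on its axis, mid-length), 70 mm over the table with the block up; x along the V. The V has 90 degrees between its flanks and is open at the top. A barrel that is let go settles onto both flanks by itself; gripped even half a mm off to one side it bears on one flank only.
- cleaner_bottle: small white bottle with a red cap, 40 mm in diameter, 96 mm tall, standing loose; leave it alone. Origin at the centre of its foot.
- flux_tin: small round tin with a red lid, 53 mm in diameter, 22 mm tall, standing loose; leave it alone. Origin at the centre of its underside.
Things that resemble listed ones, but are neither listed nor needed, are in the scene too. There is more than one size of the barrel_next; the one meant has the size given above.

How it is judged:
On the way, in this order (a step that is already met when the one before it is completed fails the run):
1. the white barrel from the V-block lies in the free place of the rack, let go and at rest (x of barrel_done in the frame of free_dot between -0.015 and 0.015 m and y of barrel_done in the frame of free_dot between -0.004 and 0.004 m and z of barrel_done in the frame of free_dot between 0.0275 and 0.0355 m and angle between the x axis of barrel_done and the x axis of free_dot, either way round below 0.1 rad and linear speed of barrel_done below 0.02 m/s and contact force between barrel_done and the fingers below 0.05 N), for 0.3 s.
2. the black barrel is seated in the V-block and pressed down onto both flanks (x of barrel_next in the frame of seat between -0.015 and 0.015 m and y of barrel_next in the frame of seat between -0.003 and 0.003 m and z of barrel_next in the frame of seat between -0.003 and 0.003 m and angle between the x axis of barrel_next and the x axis of seat, either way round below 0.05 rad and (contact force between barrel_next and v_carriage_c1 above 1 N or contact force between barrel_next and v_carriage_c2 above 1 N) and (contact force between barrel_next and v_carriage_c3 above 1 N or contact force between barrel_next and v_carriage_c4 above 1 N) and value of joint v_carriage above 0.002 m and contact force between barrel_next and the fingers above 1.5 N), for 0.3 s.
At the end, for the whole second after the job is handed in: White barrel at rest in the free place (15 mm along, 4 mm across and in height, 0.1 rad); black barrel in the V (15 mm along, 3 mm across and in height, 0.05 rad), pressed by the fingers: over 1 N on each flank, block sunk over 2 mm. Moved: other barrel < 10 mm, bottle, tin < 20 mm (all of step 1 and all of step 2 and distance of barrel_row from where it was at the start of the episode below 0.01 m and distance of each of cleaner_bottle, flux_tin from where it was at the start of the episode below 0.02 m and linear speed of barrel_next below 0.02 m/s); the arm keeps its last pose, push and grip.
It fails at once if the black barrel is pressed onto one of the four V-block cheeks with more than 20 N (not gently) (contact force between barrel_next and v_carriage_c1 above 20 N or contact force between barrel_next and v_carriage_c2 above 20 N or contact force between barrel_next and v_carriage_c3 above 20 N or contact force between barrel_next and v_carriage_c4 above 20 N).
It fails at once if the white barrel strikes the rack with more than 40 N (not laid gently) (contact force between barrel_done and drying_rack above 40 N).
It fails at once if the bottle, the tin or the other white barrel is pushed away (more than 30 mm) (distance of any of barrel_row, cleaner_bottle, flux_tin from where it was at the start of the episode above 0.03 m).
It also fails if it takes over 56 s, if anything falls off the work surface, if the arm or the gripper's body presses on something with over 40 N, if the wrist force passes 120 N, or if a joint passes its speed limit or range.

## Working session

There is one attempt and no reset: what is moved stays moved. The work goes in short steps, each a Python script; the robot and the scene stay as the last script left them, time stands still between calls to the robot, and variables do not carry over. Pictures are saved under pics/ and viewed, at most 10 in all, crops included, and the job is handed in when it is done.

```bash
mkdir -p pics; ls; python3 - <<'E'
from station import *
import cv2
for n in("scene","top"):
    cv2.imwrite(f"pics/{n}.png",read_camera(n)[:,:,::-1])
    i=camera_info(n);print(n,i)
print(camera_info("wrist"),get_ee_rot(),get_time())
E
```

```text
pics
scene {'intrinsics': array([[574.03027828,   0.        , 322.77082259],
       [  0.        , 574.03027828, 231.76274844],
       [  0.        ,   0.        ,   1.        ]]), 'dist': array([0.02096561, 0.        , 0.        , 0.        , 0.        ]), 'T': array([[ 0.77547321,  0.29445698, -0.55851266, -0.01224878],
       [-0.63136785,  0.36724412, -0.68301273, -0.5765928 ],
       [ 0.00399263,  0.88228501,  0.47069865,  0.50085977],
       [ 0.        ,  0.        ,  0.        ,  1.        ]])}
top {'intrinsics': array([[489.66848226,   0.        , 311.85957895],
       [  0.        , 489.66848226, 243.22299947],
       [  0.        ,   0.        ,   1.        ]]), 'dist': array([-0.1015643,  0.       ,  0.       ,  0.       ,  0.       ]), 'T': array([[-0.0071202 ,  0.99347601, -0.11381883,  0.38491967],
       [-0.9999731 , -0.00687323,  0.00256217,  0.034292  ],
       [ 0.00176315,  0.11383402,  0.99349822,  0.92720312],
       [ 0.        ,  0.        ,  0.        ,  1.        ]])}
{'intrinsics': array([[360.03103024,   0.        , 319.7732071 ],
       [  0.        , 360.03103024, 240.43944204],
       [  0.        ,   0.        ,   1.        ]]), 'dist': array([-0.04934923,  0.        ,  0.        ,  0.        ,  0.        ]), 'tool_from_camera': array([[ 1.52515777e-03,  9.55459595e-01,  2.95118003e-01,
         8.11248787e-02],
       [ 9.99998517e-01, -1.69323889e-03,  3.13995885e-04,
         1.48183783e-03],
       [ 7.99715662e-04,  2.95117086e-01, -9.55460761e-01,
        -1.63086226e-01],
       [ 0.00000000e+00,  0.00000000e+00,  0.00000000e+00,
         1.00000000e+00]])} [-6.85810584e-04  9.92878646e-01  1.19128157e-01 -8.41955851e-05] 0.1
```

View pics/top.png

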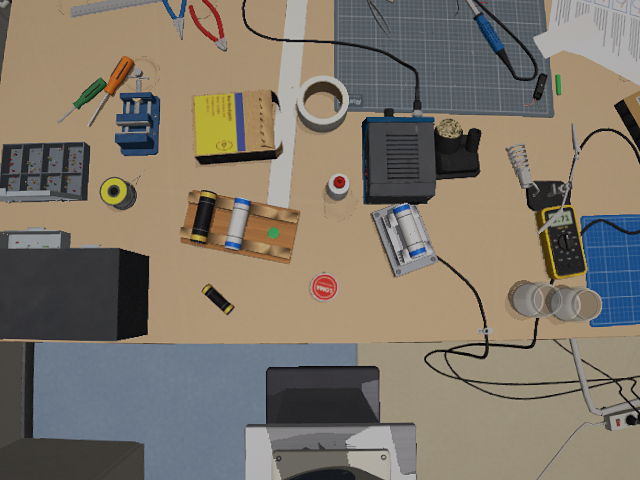

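View pics/scene.png

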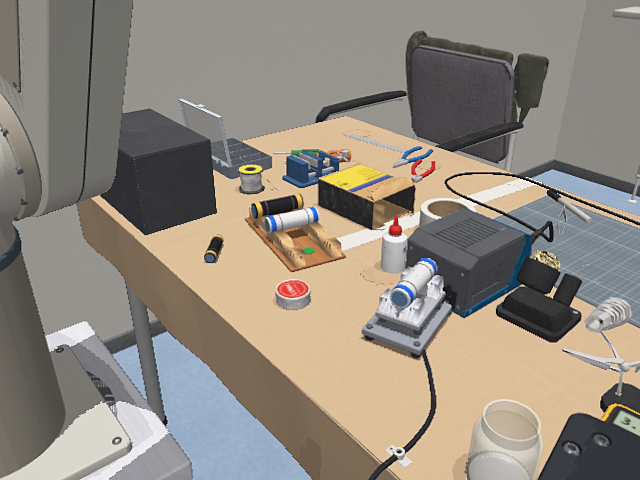

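The top view shows the rack with the black barrel at about (203,217), the white one at (237,223) and the green dot at (274,233). The V-block barrel is at about (408,232), the bottle at (339,183) and the tin at (324,287). A small decoy black barrel lies at (217,299). In the scene view, the solder station stands right behind the V-block, so I'll compute coarse positions and its height.

```bash
cat > h.py <<'E'
from station import *
import numpy as np, cv2
from scipy.spatial.transform import Rotation as R
def quat(yaw): return [0.0,np.cos(yaw/2),np.sin(yaw/2),0.0]   # tool down, tool x at yaw
def ray(n,uv,T=None):
    i=camera_info(n)
    p=cv2.undistortPoints(np.array([[uv]],float),i["intrinsics"],i["dist"])[0,0]
    T=i["T"] if T is None else T
    return T[:3,3],T[:3,:3]@[p[0],-p[1],-1]
def px(n,uv,z,T=None):
    o,d=ray(n,uv,T); return o+d*(z-o[2])/d[2]
def wristT():
    w,x,y,z=get_ee_rot(); T=np.eye(4); T[:3,:3]=R.from_quat([x,y,z,w]).as_matrix(); T[:3,3]=get_tcp_pos()
    return T@camera_info("wrist")["tool_from_camera"]
def tri(a,b):
    (o,d),(p,e)=ray(*a),ray(*b)
    s=np.linalg.lstsq(np.c_[d,-e],p-o,rcond=None)[0]; return (o+d*s[0]+p+e*s[1])/2
E
python3 - <<'E'
from h import *
for n,l in {"top":[("V",(408,232),.085),("Va",(401,206),.085),("Vb",(419,256),.085),("blkA",(208,191),.05),("blkB",(199,242),.05),("row",(237,223),.05),("dot",(274,233),.0075),("bottle",(340,182),.096),("tin",(324,287),.022)],
 "scene":[("dot",(308,251),.0075),("Va",(428,262),.07),("Vb",(401,297),.07)]}.items():
    for k,uv,z in l: print(n,k,px(n,uv,z).round(4))
print("box top near corners",tri(("top",(364,202)),("scene",(407,254))),tri(("top",(435,203)),("scene",(466,273))), tri(("top",(364,118)),("scene",(424,211))))
E
```

```text
top V [ 0.4999 -0.1356  0.085 ]
top Va [ 0.546  -0.1247  0.085 ]
top Vb [ 0.4578 -0.1536  0.085 ]
top blkA [0.5832 0.222  0.05  ]
top blkB [0.4891 0.2366 0.05  ]
top row [0.5233 0.1677 0.05  ]
top dot [0.5103 0.1036 0.0075]
top bottle [ 0.5868 -0.0175  0.096 ]
top tin [0.4072 0.0102 0.022 ]
scene dot [0.509  0.1007 0.0075]
scene Va [ 0.5593 -0.1193  0.07  ]
scene Vb [ 0.4642 -0.1571  0.07  ]
box top near corners [ 0.56367746 -0.06684775  0.0567958 ] [ 0.55305245 -0.18704811  0.08620232] [ 0.67682724 -0.04210596  0.09725594]
```

```bash
python3 - <<'E'
from h import *
move_pose([.53,.165,.20],quat(-.17))
T=wristT(); a=read_camera("wrist"); np.save("Tr.npy",T)
move_pose([.507,-.137,.20],quat(.33))
T=wristT(); b=read_camera("wrist"); np.save("Tv.npy",T)
print(get_time(),get_tcp_pos(),get_joint_pos())
cv2.imwrite("pics/wr.png",a[:,:,::-1]);cv2.imwrite("pics/wv.png",b[:,:,::-1])
E
```

```text
4.3833 [ 0.5072702  -0.13630807  0.20001073] [-2.85285201e-01  3.07242382e-01  1.86838292e+00  2.47107714e-04
  9.65905806e-01  9.55122198e-01]
```

View pics/wr.png

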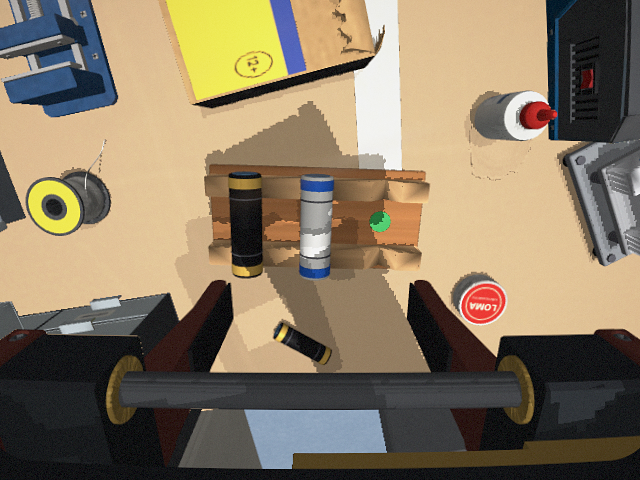

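View pics/wv.png

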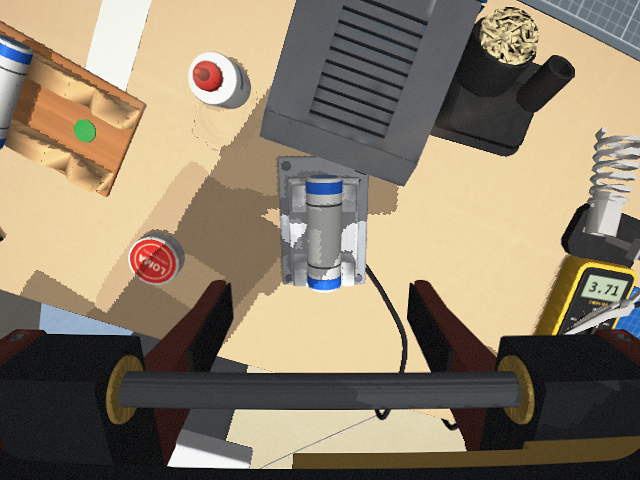

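The rack view shows the full-size black barrel running from (245,174) to (247,275), the row barrel from (317,176) to (315,275) and the dot at (380,221). The V-block view shows the white barrel from (323,178) to (323,288).

```bash
python3 - <<'E'
from h import *
Tr,Tv=np.load("Tr.npy"),np.load("Tv.npy")
def seg(n,a,b,z,T):
    a,b=px("wrist",a,z,T),px("wrist",b,z,T); d=a-b
    print(n,((a+b)/2).round(4),"yaw",np.arctan2(d[1],d[0]).round(3),"len",np.linalg.norm(d).round(4))
seg("black",(245.5,174),(247,275),.0375,Tr)
seg("row",(317,177),(315,275),.0375,Tr)
seg("V",(323.5,178),(323,288),.07,Tv)
print("dot",px("wrist",(380,221),.0075,Tr), px("wrist",(84,131),.0075,Tv))
seg("railfar-near outer right",(430,183),(421,268),.031,Tr)
# rack back edge direction
a,b=px("wrist",(205,181),.031,Tr),px("wrist",(429,188),.031,Tr); d=a-b; print("rack yaw",np.arctan2(-d[0],d[1]))
a,b=px("wrist",(208,265),.015,Tr),px("wrist",(421,268),.015,Tr); d=a-b; print("rack yaw",np.arctan2(-d[0],d[1]))
E
```

```text
black [0.5363 0.2321 0.0375] yaw -0.214 len 0.098
row [0.5239 0.1678 0.0375] yaw -0.192 len 0.095
V [ 0.5037 -0.1424  0.07  ] yaw 0.329 len 0.0972
dot [0.51227594 0.10399227 0.0075    ] [0.51110869 0.10508465 0.0075    ]
railfar-near outer right [0.5056 0.0646 0.031 ] yaw -0.187 len 0.0843
rack yaw -0.2004557283483692
rack yaw -0.1837651511870611
```

```bash
python3 - <<'E'
from h import *
q=quat(.329); vx,vy=.5037,-.1424
command_gripper(.7)
move_pose([vx,vy,.12],q)
print(movel([vx,vy,.051],v=.1,until_force=8),get_tcp_pos())
command_gripper(0); print("grip",get_grip_width(),get_finger_force(),get_ft_force(),get_tcp_pos())
movel([vx,vy,.16],v=.15)
print("lift",get_grip_width(),get_finger_force(),get_ft_force())
r=quat(-.193)
move_pose([.5115,.1038,.12],r); 
movel([.5115,.1038,.030],v=.12)
T=wristT(); b=read_camera("wrist"); np.save("Tp.npy",T)
cv2.imwrite("pics/wp.png",b[:,:,::-1]); print(get_time(),get_tcp_pos())
E
```

```text
False [ 0.50423613 -0.14254018  0.05155281]
grip 0.33234579276979553 29.977717995643616 [-1.90757591  5.54140719  3.81759436] [ 0.50342763 -0.14193268  0.05111732]
lift 0.33644626615880857 29.976806044578552 [ 0.18232732 -0.26192349 -1.71575273]
9.6667 [0.51213677 0.10379657 0.03069724]
```

View pics/wp.png

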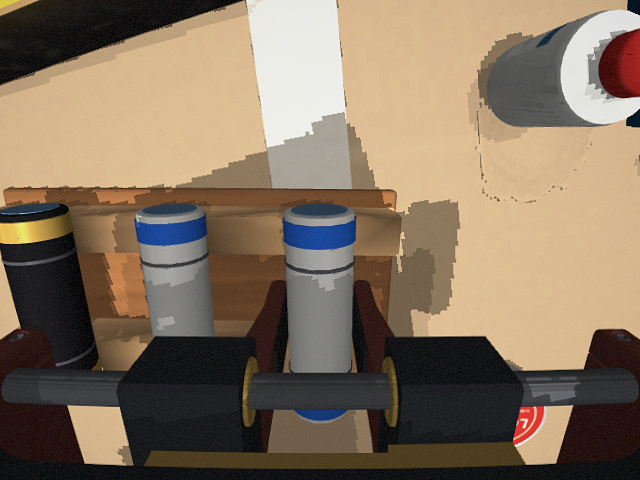

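The held barrel sits at about (319,300), parallel to its neighbours, and its far end (row ~204) is level with the row barrel's (~204). I'll lower and release it.

```bash
python3 - <<'E'
from h import *
x,y=.5115,.1038
print(movel([x,y,.0175],v=.03,until_force=3),get_tcp_pos(),get_ft_force())
p=get_tcp_pos()
command_gripper(.52); print(get_grip_width(),get_finger_force(),get_tcp_pos())
wait(.5)
movel([p[0],p[1],.12],v=.15)
# view from above rack, on the way to the black barrel
move_pose([.5363,.2300,.17],quat(-.193))
T=wristT(); b=read_camera("wrist"); np.save("Tb.npy",T)
cv2.imwrite("pics/wb.png",b[:,:,::-1]); print(get_time(),get_tcp_pos(),get_joint_pos())
E
```

```text
True [0.51231345 0.10429286 0.01991168] [1.34401187 2.74337325 0.41690433]
0.5221953918759458 0.0 [0.51155061 0.10381832 0.01985256]
12.5083 [0.53504974 0.22890932 0.1684803 ] [ 3.83975713e-01  4.29665875e-01  1.76507032e+00 -3.73375864e-04
  9.50042870e-01  2.14787567e+00]
```

View pics/wb.png

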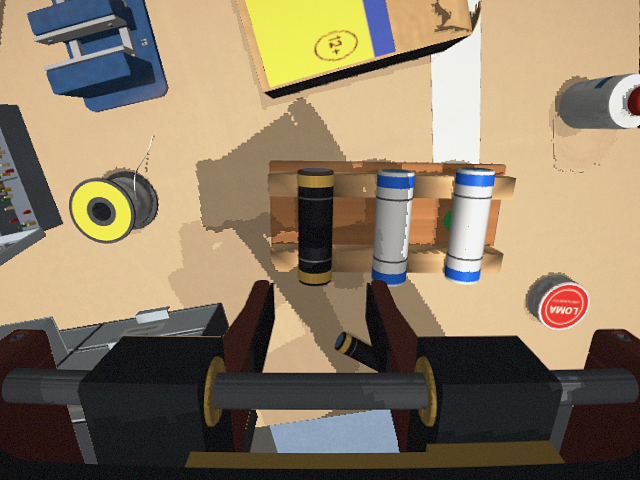

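The white barrel now lies in the free place, (474,170)–(464,283), level with its neighbour, (396,170)–(389,283). The black barrel runs from (316,170) to (315,283). Next I'll locate all three and pick up the black one.

```bash
python3 - <<'E'
from h import *
T=np.load("Tb.npy")
def seg(n,a,b,z):
    a,b=px("wrist",a,z,T),px("wrist",b,z,T); d=a-b; c=(a+b)/2
    print(n,c.round(4),"yaw",np.arctan2(d[1],d[0]).round(3)); return c
c=seg("black",(316,172),(315,282),.0375); seg("row",(396,172),(389.5,282),.0375); seg("placed",(473.5,172),(464,282),.0375)
x,y=(c[:2]+[.5363,.2321])/2
print(x,y)
q=quat(-.193)
command_gripper(.55)
move_pose([x,y,.10],q)
print(movel([x,y,.0185],v=.08,until_force=8),get_tcp_pos(),get_ft_force())
f0=np.array(get_ft_force())
command_gripper(0); print("grip",get_grip_width(),get_finger_force(),np.array(get_ft_force())-f0,get_tcp_pos())
movel([x,y,.14],v=.15)
s=quat(.329)
move_pose([.5035,-.1417,.14],s)
movel([.5035,-.1417,.066],v=.12); wait(.2)
T=wristT(); b=read_camera("wrist"); np.save("Ts.npy",T)
cv2.imwrite("pics/ws.png",b[:,:,::-1]); print(get_time(),get_tcp_pos(),get_ft_force())
E
```

```text
black [0.5358 0.2317 0.0375] yaw -0.202
row [0.5234 0.1673 0.0375] yaw -0.188
placed [0.5111 0.103  0.0375] yaw -0.152
0.536047305271391 0.23190154849936767
False [0.53645944 0.23205703 0.01895296] [0.14742778 0.23763348 0.21700675]
grip 0.3332764790560975 29.95358794927597 [-4.24565095e-03  5.57965647e+00  1.35324867e+00] [0.53685237 0.2331665  0.01925687]
18.1583 [ 0.5039725  -0.14184757  0.06671052] [-0.03080354 -0.11793762 -0.63551111]
```

View pics/ws.png

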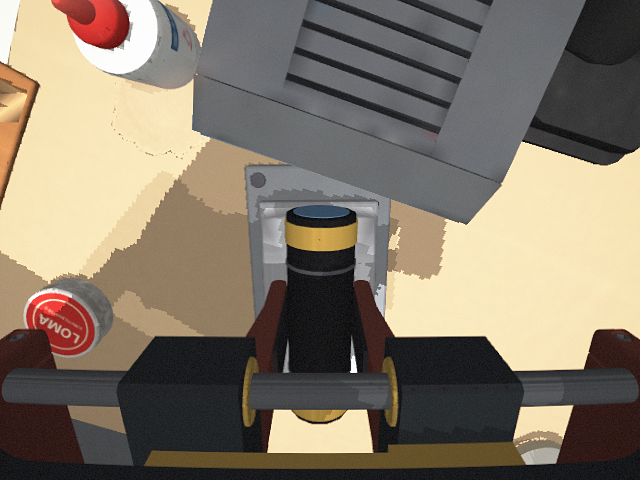

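The held black barrel is centred over the V at about column 321, and its far end (row ~205) lies evenly over the cheeks. I'll set it down, release it so it settles, then press from above with shut fingers.

```bash
python3 - <<'E'
from h import *
x,y=.5035,-.1417
print(movel([x,y,.0505],v=.03,until_force=3),get_tcp_pos(),get_ft_force())
p=get_tcp_pos()
command_gripper(.55); wait(.4); print(get_finger_force(),get_tcp_pos())
movel([p[0],p[1],.115],v=.15)
T=wristT(); b=read_camera("wrist"); np.save("Tw.npy",T)
cv2.imwrite("pics/ww.png",b[:,:,::-1]); print(get_time(),get_tcp_pos())
E
```

```text
True [ 0.5033671  -0.14167882  0.05115542] [ 0.42394484 -0.17400474  5.01670231]
0.0 [ 0.50304747 -0.14156569  0.05132272]
20.1917 [ 0.50274549 -0.14145826  0.11427726]
```

View pics/ww.png

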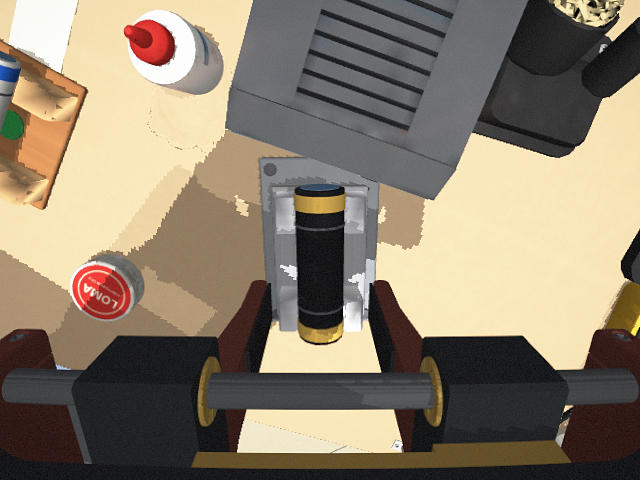

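The black barrel is released and lying in the V, from (319,186) to (321,342), and parallel to the cheeks. I'll check numerically that it is centred on the foot plate, then press.

```bash
python3 - <<'E'
from h import *
Tv,T=np.load("Tv.npy"),np.load("Tw.npy")
def seg(n,a,b,z,T):
    a,b=px("wrist",a,z,T),px("wrist",b,z,T); d=a-b; c=(a+b)/2
    print(n,c.round(4),"yaw",np.arctan2(d[1],d[0]).round(3),np.linalg.norm(d).round(4)); return c
pl=seg("plate",(322,157),(323.5,285),.019,Tv)
b=seg("black",(319.5,187),(321,341),.07,T)
u=np.array([np.cos(.329),np.sin(.329)]); n=np.array([-u[1],u[0]])
print("rel along,across",(b-pl)[:2]@u,(b-pl)[:2]@n)
print("dot glimpse",px("wrist",(10,125),.0075,T))
command_gripper(0); print(get_grip_width())
x,y=.5035,-.1417
movel([x,y,.092],v=.08); wait(.3); f0=np.array(get_ft_force()); print(f0,get_tcp_pos())
print(movel([x,y,.080],v=.015,until_force=7),get_tcp_pos(),np.array(get_ft_force())-f0)
wait(.5); print(get_tcp_pos(),np.array(get_ft_force())-f0,get_time())
E
```

```text
plate [ 0.5004 -0.1435  0.019 ] yaw 0.345 0.1303
black [ 0.5018 -0.1439  0.07  ] yaw 0.34 0.1023
rel along,across 0.0011520911812849485 -0.0007978083301319738
dot glimpse [0.51131526 0.10439477 0.0075    ]
0.003427088160530286
[0.02434098 0.52954992 0.05779583] [ 0.50372275 -0.14175057  0.09231124]
True [ 0.50357318 -0.14173965  0.08143636] [-0.99847046 -0.6612008   6.7477122 ]
[ 0.50358062 -0.14171412  0.08165   ] [-0.35162284 -0.6516305   6.91376458] 22.975
```

```bash
python3 - <<'E'
from h import *
movel([.5035,-.1417,.0798],v=.01); wait(.8)
print(get_tcp_pos(),get_ft_force(),get_time())
t=read_camera("top"); w=read_camera("wrist")
cv2.imwrite("pics/fin.png",np.hstack([cv2.resize(t[160:320,150:470],(640,320)),])[:,:,::-1])
E
```

```text
[ 0.5036052  -0.14174856  0.08025148] [-1.14434947  0.33163591  8.09595318] 24.075
```

View pics/fin.png

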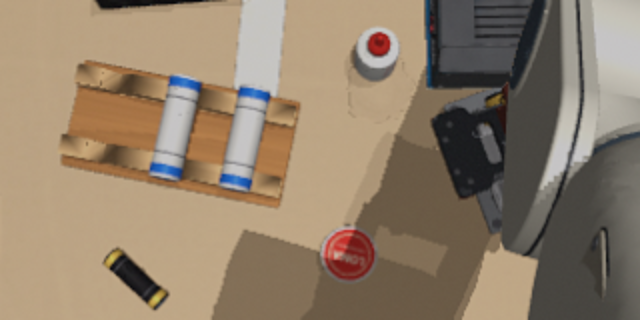

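The two white barrels lie parallel in the rack, at (176,127) and (245,137) in the crop, with the bottle and tin where they were. The press reads 8.1 N with the block sunk about 4.5 mm, so I'm handing in.

```bash
python3 -c "
from station import *
print(job_done())"
```

```text
the job is handed in; nothing more can be done
None
```

I handed the job in at about 24 s; the judge's verdict was not shown. The white barrel lies in the free place, level with its neighbour. The black barrel is centred in the V-block and held pressed at about 8 N, with the block sunk about 4.5 mm by my reckoning from tool height and force. The force on each flank can't be read directly.

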